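Change the check weight on a bench scale

TASK

Stand the round brass weight from the scale's pan upright in the open drawer, setting it down, not dropping it. Then carry the larger iron handle weight out of the red crate and over the scale's guard, never letting it touch the scale, and stop with it level and still about a centimetre above the middle of the pan, its long side parallel to the display panel. Finish while holding it there, and leave the smaller iron weight, the tape and the screwdriver where they are.

Things in the scene. Friction and masses are not known exactly. Their poses are not given: they have to be found in the camera images.
- scale: Bench scale, fixed, with a small turn. Origin on the table under the middle of its pan; z up, -x towards its sloped display panel, whose long side lies along y (the scale's left-right). Body 220 (x) x 210 (y) x 50 mm high; the display panel reaches out to x = -190 mm and 60 mm high.
- pan (a point): Centre of the square steel pan's top face, 65 mm above the table; pan 170 x 170 mm; axes as scale. An upright guard wall, part of the scale, stands round the pan: a square 190 mm wide inside, 4 mm thick, open on top, its top edge 100 mm above the table (35 mm above the pan).
- round: Round brass weight, 0.3 to 0.6 kg, standing on the pan near its middle. Plain cylinder 42 mm in diameter and 42 mm high, above it a narrow neck and a knob 24 mm in diameter; 66 mm high in all. Origin at the centre of its underside, z up its axis. Grip it round the cylinder.
- block: The larger of two iron weights (dark block, bright handle) in the crate, 0.48 to 0.78 kg. Block 84 (x) x 44 (y) x 24 mm high; over it along x a handle bar 68 mm long, 10 mm wide, 12 mm high, its middle 54 mm above the underside, on a 10 mm square post under each end (24 mm gap below the bar). Origin at the centre of the underside, x along the long side, z up. Starts with x roughly across the crate.
- small_block: The smaller iron handle weight in the same crate, same shape: block 62 x 34 x 18 mm, bar middle at 44 mm. Origin at the centre of the underside, x along its long side. Leave it. The two weights' places in the crate may be swapped; their middles are about 120 mm apart.
- crate: Red open crate, fixed, 280 (x) x 200 (y) x 75 mm high, walls and floor 5 mm thick. Origin at the centre of its underside. It stands on the left or the right of the scale, with a small turn; the cabinet stands on the other side.
- stand: Small fixed grey two-drawer cabinet, 200 mm wide (y), on a plinth, 162 mm high in all. Origin on the table, 70 mm in front of the edge of the cabinet's carcass, about under the open upper drawer; x points into the cabinet (the drawers open to -x), z up.
- drawer_in (a point): On the open upper drawer: middle of the front inner edge of its floor, 97 mm above the table. x points from the drawer's front into the cabinet, y across, z up. Inside 158 mm wide; side walls 43 mm, front 52 mm above the floor. Along x the floor is open from above from 0 to (joint value minus 6 mm); beyond that it lies under the cabinet.
- cab_drawer0 (a joint): How far the upper drawer is out, m; 0 shut. Starts between 0.125 and 0.155. Slides with light friction.
- tape: Bystander: roll of tape lying flat on the table beyond the scale, 90 mm across, 24 mm high. Origin at the centre of its underside.
- driver: Bystander: screwdriver with black handle lying on the table beyond the scale. Origin at its underside.
Things that resemble listed ones, but are neither listed nor needed, are in the scene too. Several things have the shape of the round; the one meant has the colours described above.

How it is judged:
On the way, in this order (a step that is already met when the one before it is completed fails the run):
1. the round brass weight stands upright in the open drawer, let go (x of round in the frame of drawer_in between 0.015 and 0.185 m and y of round in the frame of drawer_in between -0.065 and 0.065 m and z of round in the frame of drawer_in between -0.006 and 0.012 m and angle between round's own z axis and vertical below 0.2 rad and linear speed of round below 0.03 m/s and contact force between round and the fingers below 0.05 N), for 0.2 s.
2. the larger iron weight is lifted clear of the crate (height (world z) of block above 0.08 m and contact force between block and the fingers above 1 N), for 0.1 s.
At the end, for the whole second after the job is handed in: Round weight upright (0.2 rad) on the open drawer's floor, let go. Larger iron weight held still by the fingers, underside 3 to 22 mm above the pan, within 15 mm of its centre along each axis, level within 0.12 rad, long side within 0.14 rad of the scale's y, not touching the scale (all of step 1 and x of block in the frame of pan between -0.015 and 0.015 m and y of block in the frame of pan between -0.015 and 0.015 m and z of block in the frame of pan between 0.003 and 0.022 m and angle between the x axis of block and the y axis of pan, either way round below 0.14 rad and angle between block's own z axis and vertical below 0.12 rad and linear speed of block below 0.02 m/s and angular speed of block below 0.2 rad/s and contact force between block and the fingers above 1 N and contact force between each of block, round and scale below 0.05 N); the arm keeps its last pose, push and grip.
It fails at once if the iron weight bumps or touches the scale (over 0.5 N) (contact force between block and scale above 0.5 N).
It fails at once if the round weight is dropped (falls more than about 2 cm) (linear speed of round above 0.6 m/s and contact force between round and the fingers below 0.05 N).
It fails at once if the smaller iron weight, the tape or the screwdriver is moved more than 25 mm (distance of any of small_block, tape, driver from where it was at the start of the episode above 0.025 m).
It also fails if it takes over 64 s, if anything falls off the work surface, if the arm or the gripper's body presses on something with over 40 N, if the wrist force passes 120 N, or if a joint passes its speed limit or range.

ROBOT

A 6-joint arm with a two-finger parallel gripper is mounted at the origin on the work surface. World frame = base frame: x ahead of the robot, y to its left, z up, the work surface at z = 0. Lengths are in m, angles in rad, forces in N, time in s.
With the tool pointing down it reaches from about 0.225 to 0.875 m from the base axis. Payload 3.4 kg.
Tool frame: the origin (TCP) lies midway between the tips of the shut fingers; the grasp point (between the pads) lies 19 mm behind it (manip.pinch_z is the distance from the TCP to the grasp point, in m); z points along the fingers, y is the line along which they close (so a half turn about z gives the same grasp; the last joint's range is limited). The gripper opens to 85 mm and grips with 20 to 120 N. Pads are 22 mm wide; open, the fingers measure 114 mm over their backs; the gripper's body (76 mm by 85 mm) begins 54 mm behind the grasp point. The pads swing forward as they close: fully open they stand 13 mm farther back than shut.
Start: joints at [-1.465, 0.276, 1.505, -0, 1.361, -0.121], TCP at [0.129, -0.56, 0.231] pointing down, gripper open.
Joint ranges: [-2.89, 2.89], [-0.75, 2.08], [0.22, 2.7], [-1.18, 4.32], [0.11, 2.71], [-2.7, 2.7]. Speed limits (rad/s): [2.57, 2.57, 3.14, 3.14, 3.14, 3.14].

INTERFACE

Orientations are given as a unit quaternion [w, x, y, z].
In Python, from rig import manip gives the robot as it stands.
- The arm moves only by the tool carry_out, never from a script. Its arguments are lists of equal length, an entry for each row: "delta_pos": the shift along the tool's x, y, z scaled (see below), a list of three; "turn": the turn, a rotation vector about the tool's x, y, z scaled (see below), a list of three; "claw": the closure, from -1 (fully open) to 1 (shut). A call has 1 to 12 rows; each row is the pose to reach, as a shift and turn from the pose commanded when the call began, along the tool's axes at that moment; what a row does not reach only later rows make up. The controller multiplies each number of a shift by 400 mm and each number of a turn by 30 degrees. A row lasts 1/10 s, in which the tool goes at most 50 mm and 8.59 degrees, less where a joint would pass 70% of its speed; a pose out of reach is approached as far as the arm can. A call with a number of a shift or a turn outside -1 to 1 is refused whole. A call with a gripper value outside its range is refused whole. The fingers move at their own pace and stop on an object; "force" is the grip in N (left out, the last holds). Time passes only in rows, so rows that repeat a pose let the fingers close. It gives the time, the measured TCP pose, the force, the opening and the grip force at its end, in the units of the state.
- manip.get_state(): the state, without advancing time (a new reading comes with each control period).
- manip.get_image(name): name is "scene" or "side" or "wrist"; returns a dict with "image" (400x640x3 uint8, red, green, blue), "z_map" (400x640 float32, m along the optical axis (not along the pixel's ray), 0 where there is no reading), "fx", "fy", "cx", "cy" (pixels), "world_to_cam" (4x4, takes a point from world to camera coordinates). Camera axes: x right, y down, z forward; pixel columns grow to the right and rows downward; lengths in m; the calibration is good to about 2 mm. The wrist camera is an equidistant fisheye: a pixel r from the principal point sees the ray r / f radians off the axis. A picture is of the moment at which its call begins.
- manip.sign_off(): hands the job in; it is judged then, once.
Trained networks look in the newest picture that a camera, given by its name, has taken for a name from the list of things; names that differ only in an ending like _2 or _b are one class to them, and where a whole thing is asked for, a point or a joint stands for the part that bears it (a point fixed in the world has none). Each returns a list of dicts, best first, with "score" (0 to 1); they miss things now and then, are a little off and sometimes report something else, mostly with a low value. They report only what shows in the picture. A call takes as long as a camera call. They do not tell look-alikes from the thing itself.
- manip.spot_in(camera, query): "point" ([x, y, z] in m, in world coordinates, good to about 4 mm: the middle of the surface that is visible of it).
- manip.place_of(camera, query): "point" ([x, y, z] in m, in world coordinates, good to about 4 mm: a listed point, or the origin of a listed thing).
The state is a dict: "clock": time; "qpos": joint angles; "qd": joint speeds; "effort": joint torques, N m; "position": TCP position; "ee_rot": TCP orientation; "contact_force": force on the tool from outside, world axes, zero at the start; "moment": the same for the moment, N m; "width": finger opening in m; "gripper_force": force on a finger pad.
Only numpy, scipy, OpenCV 4.12 (cv2) and the standard library are available. Lean on these libraries where they do the work, as an engineer would, in place of code of your own. Each camera call takes 0.05 s, during which the arm holds its last target. There are 200 camera calls.

## Working session

There is one attempt and no reset: what is moved stays moved. The work goes in short steps, Python scripts to look and compute and a tool call to move; the robot and the scene stay as the last step left them, time stands still between calls to the robot, and variables do not carry over. Pictures are saved under pics/ and viewed, at most 10 in all, crops included, and the job is handed in when it is done.

Besides the shell and the picture viewer there is one more tool, called after ">>>" as name(argument=value, ...), one argument or row to a line, values as JSON. carry_out: Moves the arm, as the interface text tells. Shifts and turns lie within -1 to 1; 1 stands for 400 mm of shift or 30 degrees of turn. Its arguments: {"type":"object","properties":{"delta_pos":{"type":"array","items":{"type":"array","items":{"type":"number","minimum":-1,"maximum":1}}},"turn":{"type":"array","items":{"type":"array","items":{"type":"number","minimum":-1,"maximum":1}}},"claw":{"type":"array","items":{"type":"number"}},"force":{"type":"number"}},"required":["delta_pos","turn","claw"]}

```bash
ls; mkdir -p pics; cat > h.py <<'E'
import numpy as np, cv2
from rig import manip
from scipy.spatial.transform import Rotation as R
def cloud(d):
    v,u=np.mgrid[0:400,0:640]; z=d["z_map"]
    P=np.stack([(u-d["cx"])/d["fx"]*z,(v-d["cy"])/d["fy"]*z,z,np.ones_like(z)],-1)
    W=P@np.linalg.inv(d["world_to_cam"]).T
    W=W[...,:3]; W[z==0]=np.nan
    return W
def Rt(s): 
    q=s["ee_rot"]; return R.from_quat([q[1],q[2],q[3],q[0]])
E
cat > a.py <<'E'
from h import *
for c in ["scene","side"]:
    d=manip.get_image(c); cv2.imwrite(f"pics/{c}0.png",d["image"][...,::-1]); np.savez(f"{c}0.npz",W=cloud(d),**d)
    print(c,d["fx"],d["cx"],d["cy"],np.linalg.inv(d["world_to_cam"])[:3,3].round(3))
    for q in ["scale","pan","round","block","small_block","crate","stand","drawer_in","tape","driver"]:
        print(q,[(np.round(x["point"],3).tolist(),round(x["score"],2)) for x in manip.place_of(c,q)][:5])
s=manip.get_state(); print(s["ee_rot"],s["position"],s["clock"],s["width"],manip.pinch_z)
E
python3 a.py
```

```text
pics
scene 446.35747147076245 316.4039859069426 198.15286241335977 [ 1.174 -0.413  1.102]
scale [([0.525, 0.004, 0.063], 0.67), ([0.526, 0.003, -0.005], 0.56)]
pan [([0.526, 0.002, 0.062], 0.6)]
round [([0.54, 0.004, 0.069], 0.68), ([0.509, -0.163, 0.002], 0.51)]
block [([0.553, 0.307, 0.0], 0.93)]
small_block [([0.43, 0.298, 0.007], 0.77)]
crate [([0.484, 0.304, 0.002], 0.66)]
stand [([0.431, 0.298, 0.009], 0.2), ([0.736, -0.098, 0.004], 0.16)]
drawer_in [([0.434, -0.311, 0.1], 0.67)]
tape [([0.735, -0.098, 0.001], 0.76)]
driver [([0.746, 0.067, -0.0], 0.74)]
side 423.5056247249461 309.0455674741716 196.1754273114725 [0.463 0.556 0.809]
scale [([0.525, 0.01, -0.001], 0.88)]
pan [([0.527, 0.007, 0.066], 0.57)]
round [([0.54, -0.004, 0.064], 0.87), ([0.435, -0.313, 0.092], 0.57), ([0.51, -0.162, -0.001], 0.45)]
block [([0.55, 0.305, 0.007], 0.55)]
small_block [([0.43, 0.295, 0.008], 0.96)]
crate [([0.488, 0.302, -0.001], 0.66)]
stand [([0.486, -0.317, 0.002], 0.84)]
drawer_in [([0.434, -0.312, 0.093], 0.93)]
tape [([0.737, -0.101, 0.002], 0.91)]
driver [([0.752, 0.068, 0.005], 0.9)]
[ 2.94274581e-05  9.93576498e-01  1.13162458e-01 -2.24911656e-06] [ 0.12930439 -0.56030366  0.23131385] 1.1 0.0854443994354917 0.0187
```

View pics/scene0.png

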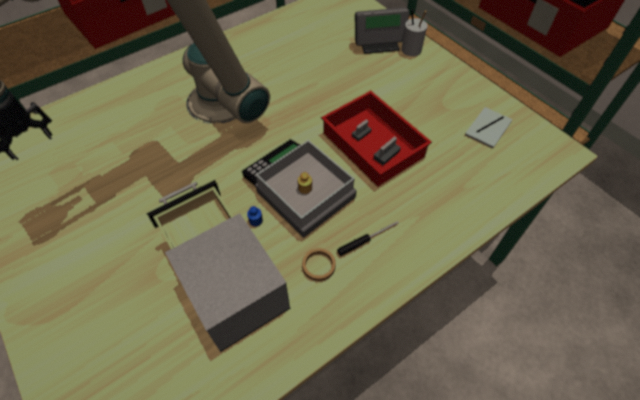

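View pics/side0.png

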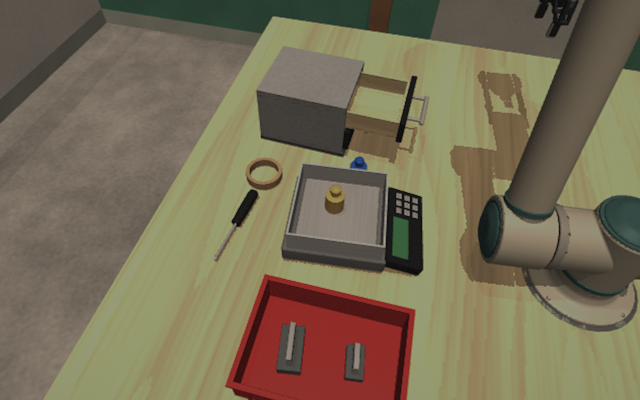

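The scene view shows the brass round on the pan at (305,180), with a blue look-alike beside the scale at (255,215). The open drawer is at (195,215), and the crate holds the larger block at (388,150) and the smaller at (361,130). The side view agrees: round at (335,199), larger block at (291,347). Next I measure positions and yaws from the depth clouds.

```bash
cat > b.py <<'E'
from h import *
for c in ["scene","side"]:
    z=np.load(c+"0.npz"); W=z["W"].reshape(-1,3); I=z["image"].reshape(-1,3).astype(int)
    def box(n,x,y,zz,m=True):
        k=(W[:,0]>x[0])&(W[:,0]<x[1])&(W[:,1]>y[0])&(W[:,1]<y[1])&(W[:,2]>zz[0])&(W[:,2]<zz[1])&m
        P=W[k]
        if len(P)<4: print(c,n,len(P)); return P
        (cx,cy),(w,h),a=cv2.minAreaRect(P[:,:2].astype(np.float32))
        print(c,n,len(P),"ctr",round(cx,4),round(cy,4),"size",round(w,3),round(h,3),"ang",round(a,1),"z",np.percentile(P[:,2],[5,50,95]).round(4),"mean",P[:,:2].mean(0).round(4)); return P
    box("guardtop",(.38,.68),(-.14,.14),(.09,.106))
    box("pan",(.45,.60),(-.07,.07),(.055,.075))
    box("round all",(.48,.60),(-.06,.06),(.08,.145))
    box("knob",(.48,.60),(-.06,.06),(.122,.145))
    box("cyltop",(.48,.60),(-.06,.06),(.1,.112))
    box("blk bar",(.49,.62),(.23,.38),(.05,.075))
    box("blk top",(.49,.62),(.23,.38),(.024,.036))
    box("small bar",(.36,.49),(.23,.38),(.042,.06))
    box("crate rim",(.3,.68),(.15,.45),(.07,.08))
    box("drawer floor",(.42,.56),(-.385,-.235),(.085,.105))
    box("drawer front",(.39,.44),(-.42,-.2),(.142,.155))
    box("drawer handle",(.33,.405),(-.42,-.2),(.09,.16))
    box("drawer sides",(.45,.54),(-.42,-.2),(.132,.145))
    box("cabinet top",(.48,.8),(-.45,-.18),(.155,.17))
    box("blue",(.45,.56),(-.2,-.125),(.02,.08))
E
python3 b.py
```

```text
scene guardtop 758 ctr 0.5277 0.0056 size 0.202 0.202 ang 6.0 z [0.0909 0.0971 0.104 ] mean [0.5333 0.0013]
scene pan 1777 ctr 0.525 0.0001 size 0.14 0.15 ang 90.0 z [0.0603 0.0637 0.0672] mean [ 0.5279 -0.0028]
scene round all 227 ctr 0.545 -0.0057 size 0.041 0.037 ang 62.1 z [0.0847 0.1056 0.1292] mean [ 0.5479 -0.0085]
scene knob 53 ctr 0.5426 -0.0059 size 0.024 0.022 ang 20.4 z [0.1234 0.1274 0.1325] mean [ 0.5428 -0.0056]
scene cyltop 107 ctr 0.544 -0.0062 size 0.037 0.039 ang 54.9 z [0.1011 0.1056 0.1099] mean [ 0.5467 -0.0081]
scene blk bar 88 ctr 0.5525 0.3022 size 0.012 0.07 ang 9.4 z [0.0518 0.0615 0.0652] mean [0.5542 0.3   ]
scene blk top 206 ctr 0.5534 0.303 size 0.044 0.088 ang 8.0 z [0.0246 0.0277 0.032 ] mean [0.5596 0.2977]
scene small bar 55 ctr 0.4341 0.2941 size 0.013 0.048 ang 6.2 z [0.0434 0.0511 0.0565] mean [0.4354 0.2945]
scene crate rim 812 ctr 0.4901 0.301 size 0.295 0.215 ang 0.3 z [0.0705 0.0732 0.077 ] mean [0.5011 0.2971]
scene drawer floor 1537 ctr 0.4775 -0.3108 size 0.152 0.083 ang 87.5 z [0.0924 0.0959 0.1002] mean [ 0.4758 -0.3113]
scene drawer fro
[... 1486 characters left out ...]
mean [0.5066 0.2825]
side drawer floor 1172 ctr 0.4966 -0.3102 size 0.126 0.149 ang 0.1 z [0.094  0.0961 0.0985] mean [ 0.497  -0.3345]
side drawer front 322 ctr 0.4226 -0.3104 size 0.198 0.015 ang 87.4 z [0.1462 0.1483 0.1504] mean [ 0.423  -0.3017]
side drawer handle 186 ctr 0.3887 -0.3063 size 0.031 0.109 ang 0.5 z [0.1217 0.1269 0.1296] mean [ 0.3847 -0.3054]
side drawer sides 276 ctr 0.4949 -0.3138 size 0.177 0.089 ang 90.0 z [0.1328 0.1376 0.1409] mean [ 0.4942 -0.3048]
side cabinet top 4515 ctr 0.6699 -0.3224 size 0.207 0.226 ang 87.4 z [0.1586 0.1609 0.1629] mean [ 0.6675 -0.313 ]
side blue 169 ctr 0.5083 -0.16 size 0.041 0.028 ang 12.5 z [0.0397 0.0444 0.0657] mean [ 0.5082 -0.1566]
```

```bash
cat >> h.py <<'E'
def plan(x,y,z,yaw):
    "row (delta_pos, turn) taking the tool, pointing down with its x at yaw deg, to x,y,z"
    s=manip.get_state(); r=Rt(s)
    d=r.inv().apply(np.array([x,y,z])-s["position"])/0.4
    a=np.radians(yaw); X=[np.cos(a),np.sin(a),0]; Y=[np.sin(a),-np.cos(a),0]; Z=[0,0,-1]
    t=(r.inv()*R.from_matrix(np.array([X,Y,Z]).T)).as_rotvec(degrees=True)/30
    print("t",s["clock"],"delta",d.round(4),"turn",t.round(4),"mm",round(400*np.linalg.norm(d)))
E
python3 -c "
from h import *
plan(.36,-.25,.25,6);plan(.54,-.003,.22,6)"
```

```text
t 1.1 delta [ 0.7364 -0.6262 -0.0468] turn [1.000e-04 0.000e+00 2.332e-01] mm 387
t 1.1 delta [ 1.3137 -1.1267  0.0282] turn [1.000e-04 0.000e+00 2.332e-01] mm 692
```

>>> carry_out(
  delta_pos=[
    [0.736,-0.626,-0.047],
    [0.736,-0.626,-0.047],
    [0.736,-0.626,-0.047],
    [0.736,-0.626,-0.047],
    [0.736,-0.626,-0.047],
    [0.736,-0.626,-0.047],
    [0.736,-0.626,-0.047],
    [0.736,-0.626,-0.047],
    [0.736,-0.626,-0.047],
    [0.736,-0.626,-0.047],
  ],
  turn=[
    [0,0,0.233],
    [0,0,0.233],
    [0,0,0.233],
    [0,0,0.233],
    [0,0,0.233],
    [0,0,0.233],
    [0,0,0.233],
    [0,0,0.233],
    [0,0,0.233],
    [0,0,0.233],
  ],
  claw=[-1,-1,-1,-1,-1,-1,-1,-1,-1,-1],
  force=60,
)

```text
clock: 2.1
position: [0.3601, -0.2497, 0.2503]
ee_rot: [0.001, 0.999, 0.054, -0.0]
contact_force: [-0.4, -0.7, -0.6]
width: 0.0851
gripper_force: 0.0
```

```bash
python3 -c "
from h import *
plan(.54,-.003,.22,6)"
```

```text
t 2.1 delta [ 0.5133 -0.5652  0.0751] turn [0.002  0.0003 0.0051] mm 307
```

>>> carry_out(
  delta_pos=[
    [0.513,-0.565,0.075],
    [0.513,-0.565,0.075],
    [0.513,-0.565,0.075],
    [0.513,-0.565,0.075],
    [0.513,-0.565,0.075],
    [0.513,-0.565,0.075],
    [0.513,-0.565,0.075],
    [0.513,-0.565,0.075],
    [0.513,-0.565,0.075],
  ],
  turn=[
    [0,0,0.005],
    [0,0,0.005],
    [0,0,0.005],
    [0,0,0.005],
    [0,0,0.005],
    [0,0,0.005],
    [0,0,0.005],
    [0,0,0.005],
    [0,0,0.005],
  ],
  claw=[-1,-1,-1,-1,-1,-1,-1,-1,-1],
)

```text
clock: 3.0
position: [0.5397, -0.0058, 0.2198]
ee_rot: [0.001, 0.999, 0.05, -0.001]
contact_force: [-0.3, -0.5, 0.7]
width: 0.0852
gripper_force: 0.0
```

```bash
cat > w.py <<'E'
from h import *
import sys
n=sys.argv[1]
d=manip.get_image("wrist"); cv2.imwrite(f"pics/{n}.png",d["image"][...,::-1])
v,u=np.mgrid[0:400,0:640].astype(float); a=(u-d["cx"])/d["fx"]; b=(v-d["cy"])/d["fy"]; th=np.hypot(a,b); z=d["z_map"].astype(float)
k=np.tan(th)/np.maximum(th,1e-9); z[th>1.4]=0
P=np.stack([a*k*z,b*k*z,z,np.ones_like(z)],-1); W=(P@np.linalg.inv(d["world_to_cam"]).T)[...,:3]; W[z==0]=np.nan
np.savez(n+".npz",W=W,image=d["image"])
for q in sys.argv[2:]: print(q,[(np.round(x["point"],4).tolist(),round(x["score"],2)) for x in manip.place_of("wrist",q)][:4])
W=W.reshape(-1,3)
def box(n,x,y,zz):
    k=(W[:,0]>x[0])&(W[:,0]<x[1])&(W[:,1]>y[0])&(W[:,1]<y[1])&(W[:,2]>zz[0])&(W[:,2]<zz[1]); Q=W[k]
    if len(Q)<4: print(n,len(Q)); return
    (cx,cy),(w,h),an=cv2.minAreaRect(Q[:,:2].astype(np.float32))
    print(n,len(Q),"ctr",round(cx,4),round(cy,4),"size",round(w,3),round(h,3),"ang",round(an,1),"z",np.percentile(Q[:,2],[5,50,95]).round(4),"mean",Q[:,:2].mean(0).round(4))
E
cat > w1.py <<'E'
from w import *
box("knob",(.48,.60),(-.06,.06),(.122,.145))
box("cyltop",(.48,.60),(-.06,.06),(.1,.112))
box("guardtop",(.38,.68),(-.14,.14),(.092,.106))
box("pan",(.46,.61),(-.07,.07),(.055,.075))
plan(.54,-.003,.068,6)
E
python3 w1.py w1 round pan
```

```text
round [([0.5053, -0.1632, 0.0039], 0.91), ([0.538, -0.0018, 0.0693], 0.68), ([0.4389, -0.3116, 0.0986], 0.32)]
pan [([0.5257, 0.0075, 0.0627], 0.68)]
knob 717 ctr 0.5399 -0.0019 size 0.024 0.023 ang 26.5 z [0.1261 0.13   0.1321] mean [ 0.5409 -0.0018]
cyltop 1090 ctr 0.5398 -0.0015 size 0.041 0.04 ang 6.2 z [0.1059 0.1079 0.1093] mean [ 0.5445 -0.0014]
guardtop 4809 ctr 0.526 0.0077 size 0.199 0.199 ang 6.0 z [0.0932 0.0999 0.1014] mean [ 5.294e-01 -4.000e-04]
pan 17911 ctr 0.535 0.0 size 0.14 0.15 ang 90.0 z [0.0642 0.0654 0.0665] mean [5.395e-01 2.000e-04]
t 3.15 delta [ 0.0017 -0.0068  0.3809] turn [ 0.0012  0.0001 -0.0097] mm 152
```

>>> carry_out(
  delta_pos=[
    [0.002,-0.01,0.1],
    [0.002,-0.01,0.2],
    [0.002,-0.01,0.28],
    [0.002,-0.01,0.34],
    [0.002,-0.01,0.38],
    [0.002,-0.01,0.38],
    [0.002,-0.01,0.38],
    [0.002,-0.01,0.38],
    [0.002,-0.01,0.38],
    [0.002,-0.01,0.38],
    [0.002,-0.01,0.38],
    [0.002,-0.01,0.38],
  ],
  turn=[
    [0,0,-0.01],
    [0,0,-0.01],
    [0,0,-0.01],
    [0,0,-0.01],
    [0,0,-0.01],
    [0,0,-0.01],
    [0,0,-0.01],
    [0,0,-0.01],
    [0,0,-0.01],
    [0,0,-0.01],
    [0,0,-0.01],
    [0,0,-0.01],
  ],
  claw=[-1,-1,-1,-1,-1,-1,0.3,0.3,0.3,0.3,0.3,0.3],
)

```text
clock: 4.35
position: [0.5419, -0.0006, 0.0698]
ee_rot: [0.001, 0.999, 0.054, 0.002]
contact_force: [-0.3, -2.8, 6.0]
width: 0.0409
gripper_force: 61.5
```

>>> carry_out(
  delta_pos=[
    [0,0,-0.08],
    [0,0,-0.18],
    [0,0,-0.28],
    [0,0,-0.36],
    [0,0,-0.38],
    [0,0,-0.38],
  ],
  turn=[
    [0,0,0],
    [0,0,0],
    [0,0,0],
    [0,0,0],
    [0,0,0],
    [0,0,0],
  ],
  claw=[0.5,0.5,0.5,0.5,0.5,0.5],
)

```text
clock: 4.95
position: [0.5409, 0.0003, 0.2206]
ee_rot: [0.0, 0.999, 0.054, 0.001]
contact_force: [0.9, -0.8, -2.9]
width: 0.0408
gripper_force: 62.1
```

```bash
python3 -c "
from h import *
plan(.49,-.314,.21,-2.6)
d=manip.get_image('side');W=cloud(d).reshape(-1,3);s=manip.get_state()['position']
k=(np.hypot(W[:,0]-s[0],W[:,1]-s[1])<.03)&(W[:,2]>.16)&(W[:,2]<.26)
print(s,np.percentile(W[k,2],[0.5,2,5,95]) if k.sum() else 0)
cv2.imwrite('pics/s2.png',d['image'][...,::-1])"
```

```text
t 4.95 delta [-0.2109  0.7676  0.0264] turn [ 0.0003 -0.0035  0.2921] mm 319
[5.39824151e-01 4.00784093e-04 2.18940015e-01] [0.21487907 0.21614842 0.21891518 0.25821967]
```

>>> carry_out(
  delta_pos=[
    [-0.026,0.096,0.003],
    [-0.053,0.192,0.007],
    [-0.079,0.288,0.01],
    [-0.106,0.384,0.013],
    [-0.132,0.48,0.016],
    [-0.158,0.576,0.02],
    [-0.185,0.672,0.023],
    [-0.211,0.74,0.026],
    [-0.211,0.768,0.026],
    [-0.211,0.768,0.026],
    [-0.211,0.768,0.026],
  ],
  turn=[
    [0,0,0.04],
    [0,0,0.08],
    [0,0,0.12],
    [0,0,0.16],
    [0,0,0.2],
    [0,0,0.24],
    [0,0,0.27],
    [0,0,0.29],
    [0,0,0.29],
    [0,0,0.29],
    [0,0,0.29],
  ],
  claw=[0.5,0.5,0.5,0.5,0.5,0.5,0.5,0.5,0.5,0.5,0.5],
)

```text
clock: 6.1
position: [0.4893, -0.3128, 0.208]
ee_rot: [-0.002, 1.0, -0.022, -0.001]
contact_force: [0.2, -0.2, -2.5]
width: 0.0404
gripper_force: 62.3
```

```bash
cat > w2.py <<'E'
from w import *
box("floor",(.44,.53),(-.37,-.26),(.085,.108))
box("front",(.38,.445),(-.42,-.2),(.14,.156))
box("sides",(.45,.54),(-.42,-.2),(.132,.145))
box("cabtop",(.48,.8),(-.45,-.18),(.155,.17))
box("round",(.46,.52),(-.34,-.28),(.17,.24))
plan(.494,-.314,.11,-2.6)
E
python3 w2.py w2 drawer_in round
```

```text
drawer_in []
round [([0.5097, -0.162, 0.0029], 0.65), ([0.487, -0.3135, 0.2029], 0.55), ([0.4872, -0.3145, -0.0025], 0.2)]
floor 10267 ctr 0.4851 -0.315 size 0.11 0.09 ang 90.0 z [0.0963 0.0974 0.0985] mean [ 0.4953 -0.3162]
front 248 ctr 0.4397 -0.3093 size 0.183 0.017 ang 87.6 z [0.1401 0.1407 0.1434] mean [ 0.4361 -0.3231]
sides 2582 ctr 0.495 -0.3135 size 0.09 0.175 ang 0.0 z [0.1332 0.14   0.1413] mean [ 0.4973 -0.3145]
cabtop 34993 ctr 0.6004 -0.3181 size 0.201 0.083 ang 87.5 z [0.1612 0.1624 0.1635] mean [ 0.5956 -0.3177]
round 3437 ctr 0.4998 -0.3099 size 0.059 0.017 ang 87.2 z [0.2082 0.2264 0.2387] mean [ 0.5027 -0.3111]
t 6.25 delta [0.0106 0.0032 0.2485] turn [-0.0019  0.001   0.0049] mm 99
```

View pics/w2.png

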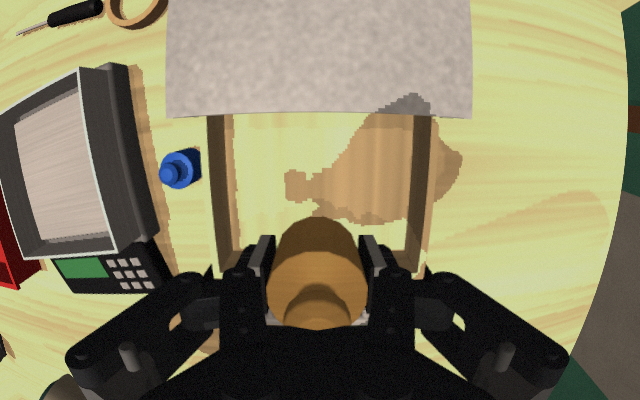

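The round is held upright at (315,270), midway between the drawer's side walls (columns 218 and 423). The floor measures 0.097 m high. I lower it to just above the floor.

>>> carry_out(
  delta_pos=[
    [0.005,0.003,0.08],
    [0.005,0.003,0.16],
    [0.005,0.003,0.22],
    [0.005,0.003,0.245],
    [0.005,0.003,0.26],
    [0.005,0.003,0.262],
    [0.005,0.003,0.262],
    [0.005,0.003,0.262],
  ],
  turn=[
    [0,0,0],
    [0,0,0],
    [0,0,0],
    [0,0,0],
    [0,0,0],
    [0,0,0],
    [0,0,0],
    [0,0,0],
  ],
  claw=[0.5,0.5,0.5,0.5,0.5,0.5,0.5,0.5],
)

```text
clock: 7.05
position: [0.4924, -0.3162, 0.1062]
ee_rot: [0.001, 1.0, -0.022, 0.001]
contact_force: [0.3, -0.4, -3.7]
width: 0.0407
gripper_force: 62.2
```

```bash
python3 -c "
from h import *
plan(.49,-.314,.1015,-2.6); s=manip.get_state(); print(s['contact_force'],s['position'])"
```

```text
t 7.05 delta [-0.0063 -0.0052  0.0118] turn [ 0.0032 -0.0041  0.0021] mm 6
[ 0.326975   -0.42900387 -3.68573806] [ 0.49242896 -0.31616717  0.10622235]
```

Feel for the floor in small steps.

>>> carry_out(
  delta_pos=[
    [0,0,0.004],
    [0,0,0.006],
    [0,0,0.008],
    [0,0,0.008],
  ],
  turn=[
    [0,0,0],
    [0,0,0],
    [0,0,0],
    [0,0,0],
  ],
  claw=[0.5,0.5,0.5,0.5],
)

```text
clock: 7.45
position: [0.4917, -0.3157, 0.1018]
ee_rot: [0.0, 1.0, -0.022, 0.0]
contact_force: [-0.0, -0.0, -1.8]
width: 0.0406
gripper_force: 62.5
```

>>> carry_out(
  delta_pos=[
    [0,0,0.002],
    [0,0,0.003],
    [0,0,0.003],
  ],
  turn=[
    [0,0,0],
    [0,0,0],
    [0,0,0],
  ],
  claw=[0.5,0.5,0.5],
)

```text
clock: 7.75
position: [0.4923, -0.3157, 0.1018]
ee_rot: [0.0, 1.0, -0.022, 0.001]
contact_force: [-0.7, 2.2, 4.2]
width: 0.0406
gripper_force: 63.1
```

Floor contact: the vertical force rose from about −3.5 to +4 N. Release by opening fully, then rise.

>>> carry_out(
  delta_pos=[
    [0,0,0],
    [0,0,0],
    [0,0,0],
    [0,0,0],
    [0,0,0],
    [0,0,0],
    [0,0,0],
    [0,0,-0.05],
    [0,0,-0.12],
    [0,0,-0.22],
    [0,0,-0.32],
    [0,0,-0.4],
  ],
  turn=[
    [0,0,0],
    [0,0,0],
    [0,0,0],
    [0,0,0],
    [0,0,0],
    [0,0,0],
    [0,0,0],
    [0,0,0],
    [0,0,0],
    [0,0,0],
    [0,0,0],
    [0,0,0],
  ],
  claw=[-0.3,-0.6,-0.9,-0.9,-0.9,-0.9,-0.9,-0.9,-0.9,-0.9,-0.9,-0.9],
)

```text
clock: 8.95
position: [0.492, -0.3158, 0.2631]
ee_rot: [0.001, 1.0, -0.022, 0.001]
contact_force: [0.3, -0.6, 1.0]
width: 0.0814
gripper_force: 0.0
```

```bash
cat > w3.py <<'E'
from w import *
box("round",(.46,.53),(-.36,-.27),(.115,.18))
box("knob",(.46,.53),(-.36,-.27),(.155,.18))
box("cyl",(.46,.53),(-.36,-.27),(.132,.145))
box("floor",(.44,.55),(-.37,-.26),(.085,.108))
plan(.52,.0,.25,60);plan(.55,.304,.22,99)
E
python3 w3.py w3 round
```

```text
round [([0.5054, -0.1614, 0.0043], 0.7), ([0.4882, -0.3164, 0.0974], 0.58), ([0.7505, 0.0651, -0.0027], 0.17)]
round 1788 ctr 0.4906 -0.315 size 0.04 0.041 ang 87.1 z [0.1283 0.1405 0.1637] mean [ 0.4943 -0.3149]
knob 638 ctr 0.491 -0.3145 size 0.023 0.023 ang 87.9 z [0.1586 0.1622 0.1642] mean [ 0.4915 -0.3148]
cyl 1016 ctr 0.4901 -0.315 size 0.04 0.04 ang 87.1 z [0.138  0.1399 0.1412] mean [ 0.4944 -0.3149]
floor 9326 ctr 0.495 -0.315 size 0.11 0.11 ang 0.0 z [0.0962 0.0974 0.0986] mean [ 0.4996 -0.315 ]
t 9.05 delta [ 0.03   -0.7957  0.0352] turn [ 0.0204 -0.008  -2.0846] mm 319
t 9.05 delta [ 0.0706 -1.5587  0.1055] turn [ 2.3800e-02 -8.0000e-04 -3.3846e+00] mm 626
```

View pics/w3.png

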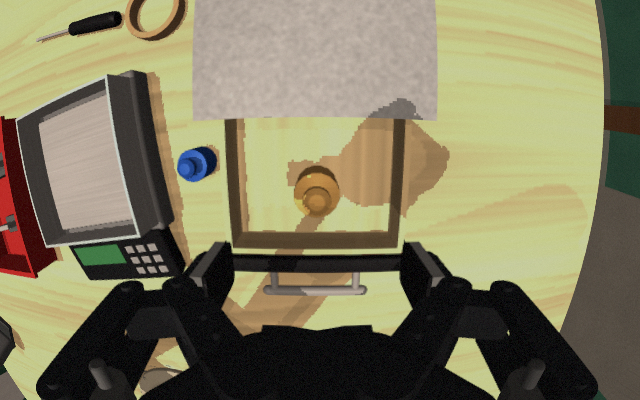

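The round stands upright on the drawer floor at (317,190), with its knob top at 0.163 m, so step 1 is met. Now the moves to the crate, whose turn has to be split over several calls.

```bash
python3 -c "
from h import *
p=manip.get_state()['position'];y=-2.5
for q,t in [((.505,-.12,.26),27.5),((.52,.08,.26),57.5),((.54,.26,.25),87.5),((.55,.304,.2),99)]:
    a=np.radians(y);d=np.array(q)-p
    print(np.round([(d[0]*np.cos(a)+d[1]*np.sin(a))/.4,(d[0]*np.sin(a)-d[1]*np.cos(a))/.4,-d[2]/.4],3),-(t-y)/30)
    p=np.array(q);y=t"
```

```text
[ 0.006 -0.494  0.015] -1.0
[ 0.264 -0.426 -0.   ] -1.0
[ 0.406 -0.2    0.025] -1.0
[0.111 0.02  0.125] -0.38333333333333336
```

>>> carry_out(
  delta_pos=[
    [0.006,-0.494,0.015],
    [0.006,-0.494,0.015],
    [0.006,-0.494,0.015],
    [0.006,-0.494,0.015],
    [0.006,-0.494,0.015],
  ],
  turn=[
    [0,0,-1],
    [0,0,-1],
    [0,0,-1],
    [0,0,-1],
    [0,0,-1],
  ],
  claw=[-0.2,-0.2,-0.2,-0.2,-0.2],
)

```text
clock: 9.55
position: [0.5016, -0.1124, 0.2536]
ee_rot: [-0.002, 0.971, 0.241, -0.0]
contact_force: [-0.6, -0.6, -0.2]
width: 0.0509
gripper_force: 0.0
```

>>> carry_out(
  delta_pos=[
    [0.264,-0.426,0],
    [0.264,-0.426,0],
    [0.264,-0.426,0],
    [0.264,-0.426,0],
    [0.264,-0.426,0],
  ],
  turn=[
    [0,0,-1],
    [0,0,-1],
    [0,0,-1],
    [0,0,-1],
    [0,0,-1],
  ],
  claw=[-0.2,-0.2,-0.2,-0.2,-0.2],
)

```text
clock: 10.05
position: [0.5178, 0.0867, 0.2536]
ee_rot: [-0.002, 0.875, 0.484, 0.0]
contact_force: [0.1, 0.2, -0.5]
width: 0.0511
gripper_force: 0.0
```

>>> carry_out(
  delta_pos=[
    [0.406,-0.2,0.025],
    [0.406,-0.2,0.025],
    [0.406,-0.2,0.025],
    [0.406,-0.2,0.025],
    [0.406,-0.2,0.025],
  ],
  turn=[
    [0,0,-1],
    [0,0,-1],
    [0,0,-1],
    [0,0,-1],
    [0,0,-1],
  ],
  claw=[-0.2,-0.2,-0.2,-0.2,-0.2],
)

```text
clock: 10.55
position: [0.5383, 0.264, 0.2428]
ee_rot: [-0.001, 0.722, 0.692, -0.0]
contact_force: [-0.6, -0.3, 0.4]
width: 0.0513
gripper_force: 0.0
```

>>> carry_out(
  delta_pos=[
    [0.111,0.02,0.125],
    [0.111,0.02,0.125],
    [0.111,0.02,0.125],
    [0.111,0.02,0.125],
    [0.111,0.02,0.125],
  ],
  turn=[
    [0,0,-0.383],
    [0,0,-0.383],
    [0,0,-0.383],
    [0,0,-0.383],
    [0,0,-0.383],
  ],
  claw=[-0.2,-0.2,-0.2,-0.2,-0.2],
)

```text
clock: 11.05
position: [0.5487, 0.304, 0.1956]
ee_rot: [0.001, 0.651, 0.759, 0.0]
contact_force: [-0.1, 0.4, -0.0]
width: 0.0515
gripper_force: 0.0
```

```bash
cat > w4.py <<'E'
from w import *
box("bar",(.49,.61),(.24,.37),(.058,.072))
box("blktop",(.49,.61),(.24,.37),(.024,.034))
box("floor",(.49,.61),(.24,.37),(-.01,.012))
plan(.5505,.304,.042,99)
E
python3 w4.py w4 block small_block
```

```text
block [([0.5473, 0.3069, 0.0096], 0.73)]
small_block [([0.4272, 0.2947, 0.0085], 0.67)]
bar 790 ctr 0.5504 0.3068 size 0.009 0.067 ang 8.8 z [0.0638 0.0652 0.0663] mean [0.5502 0.3078]
blktop 2634 ctr 0.5504 0.3065 size 0.044 0.083 ang 8.8 z [0.028  0.0293 0.0304] mean [0.55   0.3089]
floor 8840 ctr 0.55 0.305 size 0.13 0.12 ang 90.0 z [0.0041 0.0054 0.0066] mean [0.5491 0.3092]
t 11.2 delta [-0.0024  0.004   0.3845] turn [ 0.0041 -0.0001 -0.0051] mm 154
```

View pics/w4.png

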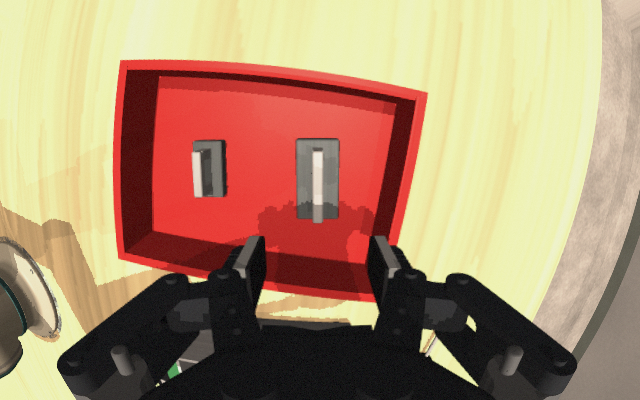

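The larger block is at (318,180) between the open fingers, and the smaller one is at (210,168), clear of them. The bar's middle measures (0.5504, 0.3067) with its top at 0.065 m, which fits the text. Descend and close.

>>> carry_out(
  delta_pos=[
    [0.004,0.004,0.1],
    [0.004,0.004,0.2],
    [0.004,0.004,0.29],
    [0.004,0.004,0.35],
    [0.004,0.004,0.388],
    [0.004,0.004,0.388],
    [0.004,0.004,0.388],
    [0.004,0.004,0.388],
    [0.004,0.004,0.388],
    [0.004,0.004,0.388],
    [0.004,0.004,0.388],
    [0.004,0.004,0.388],
  ],
  turn=[
    [0,0,0],
    [0,0,0],
    [0,0,0],
    [0,0,0],
    [0,0,0],
    [0,0,0],
    [0,0,0],
    [0,0,0],
    [0,0,0],
    [0,0,0],
    [0,0,0],
    [0,0,0],
  ],
  claw=[-0.2,-0.2,-0.2,-0.2,-0.2,-0.2,-0.2,1,1,1,1,1],
  force=110,
)

```text
clock: 12.4
position: [0.5491, 0.3075, 0.0405]
ee_rot: [0.0, 0.65, 0.76, 0.0]
contact_force: [-2.3, -1.1, 6.3]
width: 0.0079
gripper_force: 107.5
```

>>> carry_out(
  delta_pos=[
    [0,0,0],
    [0,0,0],
    [0,0,0],
    [0,0,0],
    [0,0,-0.04],
    [0,0,-0.1],
    [0,0,-0.18],
    [0,0,-0.26],
    [0,0,-0.34],
    [0,0,-0.38],
    [0,0,-0.4],
    [0,0,-0.4],
  ],
  turn=[
    [0,0,0],
    [0,0,0],
    [0,0,0],
    [0,0,0],
    [0,0,0],
    [0,0,0],
    [0,0,0],
    [0,0,0],
    [0,0,0],
    [0,0,0],
    [0,0,0],
    [0,0,0],
  ],
  claw=[1,1,1,1,1,1,1,1,1,1,1,1],
)

```text
clock: 13.6
position: [0.5491, 0.3073, 0.1992]
ee_rot: [0.0, 0.65, 0.76, 0.0]
contact_force: [0.7, 0.5, -6.3]
width: 0.0078
gripper_force: 108.1
```

```bash
python3 -c "
from h import *
plan(.526,.0075,.2,96);plan(.526,.15,.21,96)
s=manip.get_state()['position']
for c in ['side','scene']:
  d=manip.get_image(c);W=cloud(d).reshape(-1,3)
  for n,a,b in [('blk',-.05,-.005),('top',-.02,-.005)]:
    k=(np.abs(W[:,0]-s[0])<.05)&(np.abs(W[:,1]-s[1])<.06)&(W[:,2]>s[2]+a)&(W[:,2]<s[2]+b);P=W[k]
    if len(P)>5: print(c,n,len(P),s-[0,0,0],np.percentile(P[:,2],[0,1,5,50,95]).round(4),cv2.minAreaRect(P[:,:2].astype(np.float32)))
  cv2.imwrite(f'pics/{c}5.png',d['image'][...,::-1])"
```

```text
t 13.6 delta [-0.7315 -0.1735 -0.0019] turn [0.0002 0.0001 0.0982] mm 301
t 13.6 delta [-0.3796 -0.1181 -0.0269] turn [0.0002 0.0001 0.0982] mm 159
side blk 792 [0.54905802 0.30733202 0.19921609] [0.1642 0.1658 0.1701 0.1861 0.1884] ((0.5465067625045776, 0.31838488578796387), (0.04407097026705742, 0.05759832635521889), 8.83642864227295)
side top 682 [0.54905802 0.30733202 0.19921609] [0.1795 0.1803 0.1832 0.1864 0.1885] ((0.5465796589851379, 0.31843137741088867), (0.044039878994226456, 0.057540521025657654), 9.022462844848633)
scene blk 353 [0.54905802 0.30733202 0.19921609] [0.1601 0.1611 0.165  0.1832 0.1879] ((0.5530685186386108, 0.30262163281440735), (0.046390775591135025, 0.08904357254505157), 6.839084625244141)
scene top 241 [0.54905802 0.30733202 0.19921609] [0.1793 0.1795 0.1805 0.1845 0.1896] ((0.5517619252204895, 0.3018651604652405), (0.04566476494073868, 0.08936138451099396), 9.053759574890137)
```

View pics/side5.png

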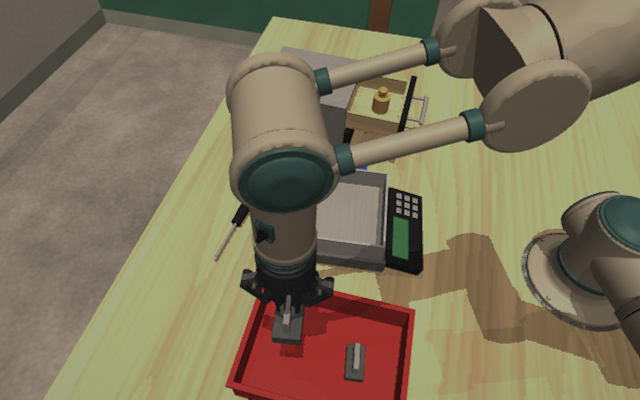

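The block hangs level from the gripper at (288,320) and the small block is untouched at (355,362). Its underside is 35 mm below the TCP, so it clears the guard. I carry it over the pan.

>>> carry_out(
  delta_pos=[
    [-0.04,-0.01,0],
    [-0.12,-0.028,0],
    [-0.21,-0.05,0],
    [-0.3,-0.071,0],
    [-0.39,-0.092,0],
    [-0.48,-0.114,0],
    [-0.56,-0.133,0],
    [-0.63,-0.149,0],
    [-0.69,-0.164,0],
    [-0.72,-0.171,0],
    [-0.732,-0.174,0],
    [-0.732,-0.174,0],
  ],
  turn=[
    [0,0,0],
    [0,0,0.02],
    [0,0,0.04],
    [0,0,0.06],
    [0,0,0.08],
    [0,0,0.098],
    [0,0,0.098],
    [0,0,0.098],
    [0,0,0.098],
    [0,0,0.098],
    [0,0,0.098],
    [0,0,0.098],
  ],
  claw=[1,1,1,1,1,1,1,1,1,1,1,1],
)

```text
clock: 14.9
position: [0.5256, 0.0072, 0.1988]
ee_rot: [-0.001, 0.669, 0.743, -0.0]
contact_force: [0.2, 0.2, -6.6]
width: 0.0077
gripper_force: 108.1
```

```bash
cat > w6.py <<'E'
from w import *
box("top",(.46,.6),(-.06,.075),(.18,.192))
box("pan",(.44,.62),(-.08,.09),(.06,.07))
box("guardtop",(.38,.68),(-.14,.14),(.094,.106))
plan(.526,.0075,.112,96)
s=manip.get_state()['position']
for c in ['side','scene']:
  d=manip.get_image(c);Q=cloud(d).reshape(-1,3)
  k=(np.abs(Q[:,0]-s[0])<.05)&(np.abs(Q[:,1]-s[1])<.06)&(Q[:,2]>s[2]-.05)&(Q[:,2]<s[2]-.005);P=Q[k]
  if len(P)>5: print(c,len(P),np.percentile(P[:,2],[0,1,5,50,95]).round(4),cv2.minAreaRect(P[:,:2].astype(np.float32)))
E
python3 w6.py w6 pan block
```

```text
pan []
block [([0.5255, 0.007, 0.1668], 0.9)]
top 4811 ctr 0.5249 0.0247 size 0.045 0.047 ang 6.4 z [0.1862 0.1876 0.1887] mean [0.5242 0.0308]
pan 20938 ctr 0.53 0.005 size 0.18 0.17 ang 0.0 z [0.0641 0.0653 0.0665] mean [0.5251 0.0251]
guardtop 4092 ctr 0.5252 0.0195 size 0.2 0.176 ang 6.0 z [0.0952 0.1001 0.1013] mean [0.5214 0.0508]
t 15.05 delta [-0.0024 -0.      0.2178] turn [-0.0003 -0.0015  0.002 ] mm 87
side 554 [0.1631 0.1652 0.168  0.1859 0.1884] ((0.5251720547676086, 0.008667752146720886), (0.04396263137459755, 0.08184219896793365), 6.1839280128479)
scene 421 [0.1588 0.1627 0.166  0.1847 0.189 ] ((0.530570924282074, 0.005165737122297287), (0.0454169362783432, 0.08806995302438736), 2.8274660110473633)
```

View pics/w6.png

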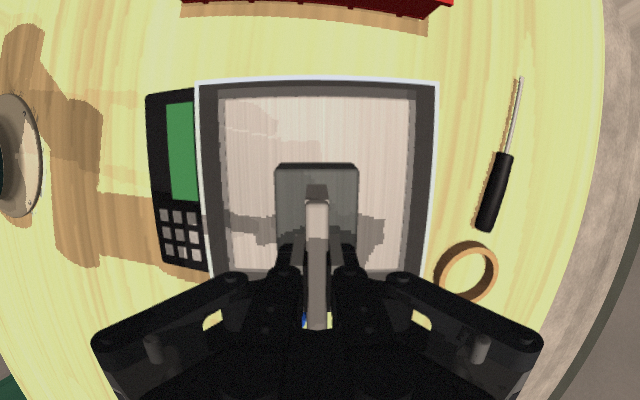

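The block is level over the pan at (316,210), square with the guard (its walls at columns 205 and 430). Lower it gently to about 12 mm above the pan.

>>> carry_out(
  delta_pos=[
    [-0.002,0,0.04],
    [-0.002,0,0.08],
    [-0.002,0,0.12],
    [-0.002,0,0.15],
    [-0.002,0,0.18],
    [-0.002,0,0.2],
    [-0.002,0,0.21],
    [-0.002,0,0.215],
    [-0.002,0,0.215],
    [-0.002,0,0.215],
    [-0.002,0,0.215],
    [-0.002,0,0.215],
  ],
  turn=[
    [0,0,0],
    [0,0,0],
    [0,0,0],
    [0,0,0],
    [0,0,0],
    [0,0,0],
    [0,0,0],
    [0,0,0],
    [0,0,0],
    [0,0,0],
    [0,0,0],
    [0,0,0],
  ],
  claw=[1,1,1,1,1,1,1,1,1,1,1,1],
)

```text
clock: 16.35
position: [0.5263, 0.0064, 0.1137]
ee_rot: [0.0, 0.669, 0.743, 0.0]
contact_force: [0.1, -0.4, -6.0]
width: 0.0077
gripper_force: 108.0
```

```bash
cat > w7.py <<'E'
from w import *
box("top",(.46,.6),(-.06,.075),(.094,.108))
box("pan",(.44,.62),(.06,.09),(.06,.07))
s=manip.get_state(); print(s["position"],s["contact_force"],s["qd"].round(3) if hasattr(s["qd"],"round") else s["qd"],s["clock"])
d=manip.get_image('side');Q=cloud(d).reshape(-1,3); 
k=(np.abs(Q[:,0]-.526)<.05)&(np.abs(Q[:,1]-.0075)<.06)&(Q[:,2]>.09)&(Q[:,2]<.108);P=Q[k]; print(np.percentile(P[:,2],[5,50,95]),cv2.minAreaRect(P[:,:2].astype(np.float32)))
print(manip.place_of("side","round"))
cv2.imwrite('pics/side7.png',d['image'][...,::-1])
E
python3 w7.py w7 block
```

```text
block [([0.5276, 0.0058, 0.083], 0.88)]
top 4852 ctr 0.5257 0.0239 size 0.045 0.047 ang 6.7 z [0.1009 0.1024 0.1035] mean [0.5249 0.0301]
pan 11941 ctr 0.5288 0.075 size 0.03 0.178 ang 90.0 z [0.0641 0.0654 0.0665] mean [0.5257 0.0746]
[0.52614613 0.00644215 0.11353788] [ 1.46896437 -0.31495546 -6.35092516] [ 0.001  0.003  0.002 -0.001  0.001  0.001] 16.45
[0.09401282 0.10071772 0.10301604] ((0.5250135660171509, 0.009428225457668304), (0.04390377551317215, 0.07550530880689621), 5.775575160980225)
[{'point': [0.4941, -0.3161, 0.0953], 'score': 0.79}]
```

View pics/side7.png

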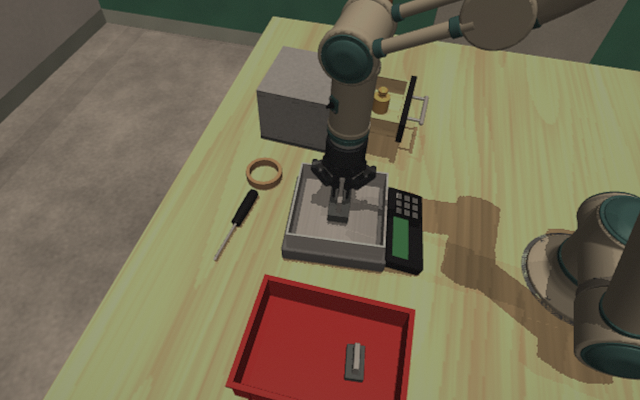

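The picture shows the block hovering in the guard at (340,207), the round standing in the drawer at (381,100), and the tape, screwdriver and small block unmoved. The block's top is at 0.1024 m, so its underside is 13 mm above the pan, it is centred and it is still. Handing in.

```bash
python3 -c "
from rig import manip
print(manip.sign_off())"
```

```text
the job is handed in; nothing more can be done
None
```

I handed the job in, but no verdict came back: at hand-in the brass weight stood upright in the drawer and the larger iron weight was held still and level about 13 mm above the middle of the pan, with the small weight, tape and screwdriver where they started.

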